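Clear and close the access panel of a bench test station

ROBOT

A 6-joint arm with a two-finger parallel gripper is mounted at the origin on the work surface. World frame = base frame: x ahead of the robot, y to its left, z up, the work surface at z = 0. Lengths are in mm, angles in rad, forces in N, time in s.
With the tool pointing down it reaches from about 375 to 975 mm from the base axis. Payload 3.8 kg.
Tool frame: the origin (TCP) lies midway between the tips of the shut fingers; the grasp point (between the pads) lies 19 mm behind it; z points along the fingers, x is the direction in which the jaws open and shut, and the axes are right-handed (so a half turn about z gives the same grasp; the last joint's range is limited). The gripper opens to 88 mm and grips with 3 to 60 N. Pads are 18 mm wide; open, the fingers measure 123 mm over their backs; the gripper's body (75 mm by 187 mm) begins 45 mm behind the grasp point.
Start: joints at [-1.152, 0.264, 1.604, -0, 1.274, -0.037], TCP at [297.116, -606.086, 215.906] pointing down, gripper open.
Joint ranges: [-2.63, 2.63], [-0.94, 2.18], [0.31, 2.57], [-1.31, 4.45], [0, 2.66], [-2.55, 2.55]. Speed limits (rad/s): [2.57, 2.57, 3.14, 3.14, 3.14, 3.14].

INTERFACE

Orientations are given as a unit quaternion [x, y, z, w].
In Python, from rig import * gives the robot as it stands.
- The arm moves only by the tool step_arm, never from a script. Its argument "steps" is a list of rows, each a list of 3 entries, a list of its own where there are three numbers: the finger opening in mm, from 0 to 88.1, then the shift along the tool's x, y, z in mm, then the turn, a rotation vector about the tool's x, y, z in degrees. A call has exactly 8 rows; each row is the pose to reach, as a shift and turn from the pose commanded when the call began, along the tool's axes at that moment; what a row does not reach only later rows make up. A row lasts 1/8 s, in which the tool goes at most 62.5 mm and 10.7 degrees, less where a joint would pass 70% of its speed; a pose out of reach is approached as far as the arm can. A call with a gripper value outside its range is refused whole. The fingers move at their own pace and stop on an object; "grip_force" is the grip in N (left out, the last holds). Time passes only in rows, so rows that repeat a pose let the fingers close, or fill a call up. It gives the time, the measured TCP pose, the force and the opening at its end, in the units of the state.
- read_state(): the state, without advancing time (a new reading comes with each control period).
- camera(name): name is "side" or "top"; returns (picture, depth): 480x640x3 uint8, red, green, blue; 480x640 float32, mm along the optical axis (not along the pixel's ray), 0 where there is no reading.
- camera_params(name): a dict with "camera_matrix" (3x3 intrinsics, pixels), "D" ([k1, k2, p1, p2, k3] as OpenCV has them; the pictures are not rectified), "position" and "attitude" of the camera in the world. Camera axes: x right, y up, looking along -z (the intrinsics and any distortion apply to the point x, -y, -z); pixel columns grow to the right and rows downward; lengths in mm; the calibration is good to about 2 mm. A picture is of the moment at which its call begins. camera_params takes no time and is no camera call.
- hand_in(): hands the job in, once; it reports no verdict.
The state is a dict: "clock": time; "joint_pos": joint angles; "qvel": joint speeds; "tau": joint torques, N m; "ee_pos": TCP position; "eef_rot": TCP orientation; "wrist_force": force on the tool from outside, world axes, zero at the start; "wrist_torque": the same for the moment, N m; "width": opening from 0.0 (shut) to 1.0 (fully open).
Only numpy, scipy, OpenCV 4.12 (cv2) and the standard library are available. Lean on these libraries where they do the work, as an engineer would, in place of code of your own. Each camera call takes 0.05 s, during which the arm holds its last target. There are 200 camera calls.

TASK

First clear the two checked modules off the test station's access panel without dropping them: set the one with the green tag down in the green pass nest and the one with the red tag in the red reject nest, each flat on the nest's floor. Then turn the blue quarter-turn fastener a partial turn clockwise until the white slot on it lines up with the two black marks on the panel, and after that press the sprung panel fully down against its frame and finish while still holding it pressed there. Leave the tape dispenser, the loose white carton and the pink-and-blue carton strip where they are.

Things in the scene. Friction and masses are not known exactly. Their poses are not given: they have to be found in the camera images.
- station: The test station, fixed to the bench: grey box 150 mm (its x) by 316 mm (its y) by 70 mm high, with a white rim 8 mm high (top at 78 mm) round the access panel. Origin at the centre of its underside on the bench, z up; its front faces -x
- panel (a joint): How far the access panel is pressed down, in m: 0 = up on its springs, 6 mm proud of the white rim; 0.006 = fully home against the frame, flush with the rim. The panel is an aluminium plate 112 mm (station x) by 278 mm (station y) by 8 mm, guided so that it only moves straight down and does not tilt, so it may be pressed anywhere on it, or on the fastener. Bare, it takes about 5.5 N to start moving and 11.5 N to be fully home (hard stop), and it springs back up when let go
- panel_top (a point): Centre of the panel's top face, on the fastener's axis; 84 mm above the bench while the panel is up. Axes as the station's. The two black alignment marks lie on the panel on either side of the fastener along its y axis (the panel's long direction), 28 to 48 mm from here
- fastener (a joint): Angle of the quarter-turn fastener in rad, growing clockwise seen from above: at 0 its wing and slot lie along the panel's x (short) axis; at 1.571 along the panel's y (long) axis, in line with the black marks: aligned. Starts between 0.1 and 0.6. It stays where it is left (light friction, about 0.05 N m) and can be turned past the marks, to a stop at 2.2
- fastener_grip (a point): Point to grip the fastener: on its axis, 26 mm above the panel's top face, 10 mm below the wing's top. Its x axis lies along the wing and slot; it turns with the fastener. Dark round base 42 mm across and 6 mm high, on it a blue upright wing 40 mm long, 13 mm thick, 30 mm high (top 36 mm above the panel's top face), with a white slot line along its top. Grip the wing across its 13 mm
- module_green: Pass module: upright white plastic block with a green tag on its top and on both short ends. 52 mm (its x) by 36 mm (its y) by 46 mm high, about 90 g (60 to 120 g), loose. Starts standing on the aluminium access panel, on one or the other side of the fastener. Origin at the centre of its underside, z up. Grip it across the 36 mm; a half turn about z makes no difference
- module_red: Reject module: upright white plastic block with a red tag on its top and on both short ends. 52 mm (its x) by 36 mm (its y) by 46 mm high, about 90 g (60 to 120 g), loose. Starts standing on the aluminium access panel, on one or the other side of the fastener. Origin at the centre of its underside, z up. Grip it across the 36 mm; a half turn about z makes no difference
- nest_pass: Pass nest: shallow rectangular green tray fixed to the bench, to the left or right of the grey station. Outside 74 mm (its x) by 58 mm (its y) by 14 mm high; pocket 64 mm (x) by 48 mm (y) with its floor 4 mm above the origin, walls 5 mm thick and 10 mm above the floor. A module fits only with its long side along the nest's x, 6 mm clear all round. Origin at the centre of the underside, on the bench
- nest_reject: Reject nest: shallow rectangular red tray fixed to the bench, to the left or right of the grey station. Outside 74 mm (its x) by 58 mm (its y) by 14 mm high; pocket 64 mm (x) by 48 mm (y) with its floor 4 mm above the origin, walls 5 mm thick and 10 mm above the floor. A module fits only with its long side along the nest's x, 6 mm clear all round. Origin at the centre of the underside, on the bench
- dispenser: Bystander, leave alone: salmon-pink desk tape dispenser with a tape roll, 210 mm (x) by 76 mm (y) by 119 mm high, on the bench at the right. Origin at the centre of its underside
- white_carton: Bystander, leave alone: closed white box 110 mm (x) by 80 mm (y) by 40 mm high, loose, on the bench at the left. Origin at the centre of its underside
- carton_strip: Bystander, leave alone: flat pink and pale blue carton 240 mm (its x) by 36 mm (y) by 14 mm high, lying beyond the station, on its far side from the robot. Origin at the centre of its underside

How it is judged:
By the outcome, as a careful person would: the job done as asked, in the order asked, and still so for the second after the job is handed in, while the arm keeps its last pose, push and grip.
It also fails if it takes over 72 s, if anything falls off the work surface, if the arm or the gripper's body presses on something with over 40 N, if the wrist force passes 120 N, or if a joint passes its speed limit or range.

## Working session

There is one attempt and no reset: what is moved stays moved. The work goes in short steps, Python scripts to look and compute and a tool call to move; the robot and the scene stay as the last step left them, time stands still between calls to the robot, and variables do not carry over. Pictures are saved under pics/ and viewed, about 8 in all and at most 12, crops included, and the job is handed in when it is done.

Besides the shell and the picture viewer there is one more tool, called after "Emit:" in YAML: its name, and indented under it one key for each argument. step_arm: Moves the arm, as the interface text tells. Its arguments: {"type":"object","properties":{"steps":{"type":"array","items":{"type":"array"}},"grip_force":{"type":"number"}},"required":["steps"]}

```bash
mkdir -p pics
cat > look.py <<'E'
from rig import *
import numpy as np, cv2
from scipy.spatial.transform import Rotation as R
def snap(name):
    im,d=camera(name); p=camera_params(name); return im,d,p
def world(u,v,d,p):
    K=np.array(p["camera_matrix"],float);D=np.array(p["D"],float)
    n=cv2.undistortPoints(np.array([[[u,v]]],float).reshape(-1,1,2),K,D).reshape(2)
    c=np.array([n[0]*d,-n[1]*d,-d]); a=np.array(p["attitude"],float)
    Rm=a if a.shape==(3,3) else R.from_quat(a).as_matrix()
    return Rm@c+np.array(p["position"],float)
def cloud(d,p):
    K=np.array(p["camera_matrix"],float);D=np.array(p["D"],float)
    v,u=np.mgrid[0:480,0:640]
    n=cv2.undistortPoints(np.stack([u,v],-1).reshape(-1,1,2).astype(float),K,D).reshape(480,640,2)
    c=np.stack([n[...,0]*d,-n[...,1]*d,-d],-1); a=np.array(p["attitude"],float)
    Rm=a if a.shape==(3,3) else R.from_quat(a).as_matrix()
    W=c@Rm.T+np.array(p["position"],float); W[d==0]=np.nan; return W
E
python3 - <<'E'
from look import *
for n in("top","side"):
    im,d,p=snap(n); cv2.imwrite(f"pics/{n}0.png",im[...,::-1]); np.savez(f"{n}0.npz",im=im,W=cloud(d,p)); print(n,p["position"],p["attitude"],p["camera_matrix"])
print(read_state())
E
```

```text
top [ 456.85061966   -6.95457156 1568.35646965] [-0.03840856  0.03281974  0.71667865 -0.69557125] [[610.93620048   0.         325.54648529]
 [  0.         610.93620048 235.1144082 ]
 [  0.           0.           1.        ]]
side [ 15.88427158 704.99795047 614.43774278] [-0.1782374   0.47329     0.81105745 -0.29396227] [[487.44243917   0.         314.50501974]
 [  0.         487.44243917 237.64766889]
 [  0.           0.           1.        ]]
{'clock': 0.1, 'joint_pos': array([-1.15190216e+00,  2.64658440e-01,  1.60520801e+00, -1.90806726e-05,
        1.27366890e+00, -3.69087462e-02]), 'qvel': array([-0.00020618, -0.00016109, -0.00478518,  0.00031747, -0.00130044,
       -0.00079802]), 'tau': array([ 7.55791407e-04, -5.03616929e+01, -3.58070040e+01,  7.31423870e-02,
        2.33094773e-02, -5.89369279e-05]), 'ee_pos': array([ 296.84120001, -605.48847027,  214.7414753 ]), 'eef_rot': array([ 8.48583252e-01, -5.29060981e-01, -8.09852167e-04, -5.36416047e-04]), 'wrist_force': array([-0.57851088, -0.51996672, -1.09552119]), 'wrist_torque': array([0.04166636, 0.04741842, 0.00862321]), 'width': 0.9971422402186692}
```

View pics/top0.png

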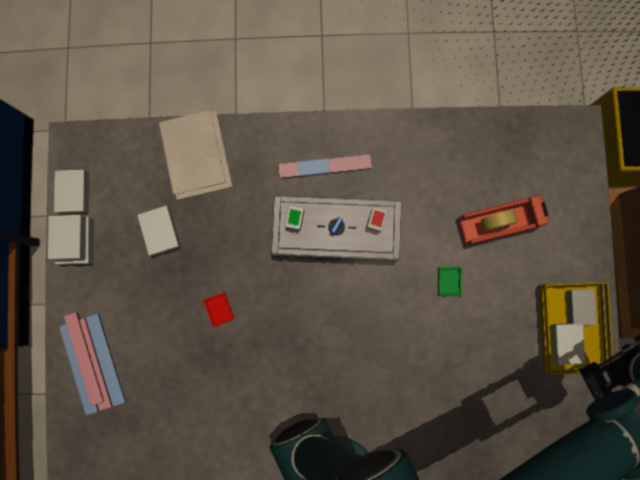

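View pics/side0.png

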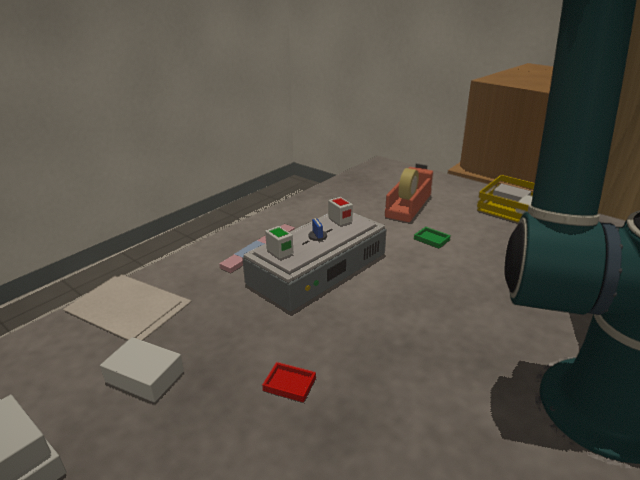

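The top view shows the green module at (295,217), the red module at (378,218), the fastener at (337,226), the red nest at (219,310) and the green nest at (450,282). I'll measure these with masks.

```bash
cat >> look.py <<'E'
def plane(uv,z,p):
    K=np.array(p["camera_matrix"],float);D=np.array(p["D"],float)
    n=cv2.undistortPoints(np.array(uv,float).reshape(-1,1,2),K,D).reshape(-1,2)
    r=np.c_[n[:,0],-n[:,1],-np.ones(len(n))]@R.from_quat(p["attitude"]).as_matrix().T
    o=np.array(p["position"],float); return (o+r*((z-o[2])/r[:,2])[:,None])[:,:2]
def rect(mask,z,p):
    c=max(cv2.findContours(mask.astype(np.uint8),cv2.RETR_EXTERNAL,cv2.CHAIN_APPROX_NONE)[0],key=cv2.contourArea)
    (x,y),(w,h),a=cv2.minAreaRect(plane(c,z,p).astype(np.float32))
    if h>w: w,h,a=h,w,a+90
    return np.round([x,y,w,h,(a+90)%180-90],1)   # angle of long axis, deg
E
python3 - <<'E'
from look import *
f=np.load("top0.npz");im=f["im"];W=f["W"];p=camera_params("top")
h=cv2.cvtColor(im,cv2.COLOR_RGB2HSV);H,S,V=[h[...,i].astype(int) for i in range(3)]
def box(u0,u1,v0,v1):
    m=np.zeros((480,640),bool);m[v0:v1,u0:u1]=1;return m
g=(H>45)&(H<80)&(S>120);r=((H<8)|(H>172))&(S>120);b=(H>95)&(H<130)&(S>100)
for n,m,z in(("mg",g&box(270,320,195,240),130),("mr",r&box(360,400,195,240),130),("ng",g&box(430,470,255,305),14),("nr",r&box(200,240,285,335),14),("wing",b&box(320,355,210,245),120)):
    print(n,rect(m,z,p),"medz",np.nanmedian(W[m][:,2]))
Z=W[...,2];B=box(255,420,185,280)
m=B&(Z>60)&(Z<95); m=cv2.morphologyEx(m.astype(np.uint8),cv2.MORPH_CLOSE,np.ones((25,25)))>0
print("station",rect(m,78,p))
# module tops: depth based
for n,bb in(("mg",box(280,308,200,235)),("mr",box(362,394,200,235)),("wing",box(325,350,213,240))):
    q=W[bb&(Z>105 )]; (c,s,a)=cv2.minAreaRect(q[:,:2].astype(np.float32)); print(n,c,s,a,np.median(q[:,2]),len(q))
crop=im[185:285,255:475]; cv2.imwrite("pics/crop0.png",cv2.resize(crop,None,fx=3.6,fy=3.6,interpolation=cv2.INTER_CUBIC)[...,::-1])
E
```

```text
mg [648.2  76.3  33.5  22.7 -10.8] medz 130.62404491101302
mr [ 639.4 -121.8   34.2   24.7  -18.7] medz 130.79366517014796
ng [ 487.3 -310.1   71.3   56.8   -1.9] medz 6.440854995871973
nr [433.9 281.8  77.4  62.3  19.7] medz 5.370672331514925
wing [625.2 -22.9  37.5  15.1 -30.7] medz 118.32345139442305
station [623.9 -23.8 313.9 151.   85.9]
mg (647.1582641601562, 76.32318115234375) (36.75111770629883, 52.65596008300781) 77.58343505859375 130.0196192808976 352
mr (638.0897827148438, -121.4242172241211) (36.03306198120117, 54.36601638793945) 71.77494049072266 130.05306645004498 353
wing (625.9092407226562, -23.79517936706543) (12.969990730285645, 40.20933151245117) 57.64731979370117 119.96451874883041 93
```

View pics/crop0.png

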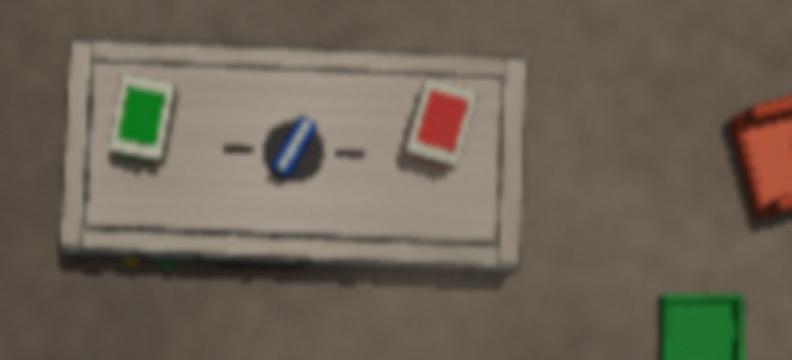

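The modules and wing stand out clearly. Estimates:
- **Green module:** (647.5, 76.3), long axis −12°.
- **Red module:** (638.7, −121.6), long axis −18.5°.
- **Wing:** −31.5°, with the station x axis at about −4.1°.

I'll set out toward the green module.

Emit:
step_arm:
  steps:
    - [88,[-25,-34,-2],[0,0,3]]
    - [88,[-65,-87,-4],[0,0,6]]
    - [88,[-102,-137,-6],[0,0,9]]
    - [88,[-139,-187,-8],[0,0,12]]
    - [88,[-176,-237,-10],[0,0,15]]
    - [88,[-213,-287,-10],[0,0,18]]
    - [88,[-250,-337,-10],[0,0,21]]
    - [88,[-287,-386,-10],[0,0,24]]
  grip_force: 20

```text
clock: 1.1
ee_pos: [517.1, -177.8, 225.6]
eef_rot: [0.719, -0.695, -0.0, 0.0]
wrist_force: [0.7, -0.5, 0.4]
width: 0.997
```

```bash
cat > go.py <<'E'
import sys,numpy as np
from rig import *
from scipy.spatial.transform import Rotation as R
def go(x,y,z,th):
    s=read_state(); M=R.from_quat(s["eef_rot"]); cur=np.degrees(np.arctan2(*M.as_matrix()[[1,0],0]))
    G=R.from_euler("z",th,degrees=True)*R.from_quat([1,0,0,0])
    print("t",round(s["clock"],2),"pos",np.round(s["ee_pos"],1),"th",round(cur,1),"w",round(88.1*s["width"],1),"F",np.round(s["wrist_force"],1),"q",np.round(s["joint_pos"],2))
    print("shift",np.round(M.inv().apply(np.array([x,y,z])-s["ee_pos"]),1),"turn",np.round((M.inv()*G).as_rotvec(degrees=True),1))
if __name__=="__main__": go(*map(float,sys.argv[1:]))
E
python3 go.py 647.5 76.3 190 -102
```

```text
t 1.1 pos [ 517.1 -177.8  225.6] th -88.0 w 87.9 F [ 0.7 -0.5  0.4] q [-0.38  0.02  1.87 -0.    1.26  1.16]
shift [-249.3 -139.3   35.6] turn [ 0. -0. 14.]
```

Emit:
step_arm:
  steps:
    - [88,[-50,-28,4],[0,0,3]]
    - [88,[-100,-56,8],[0,0,6]]
    - [88,[-150,-84,12],[0,0,9]]
    - [88,[-195,-109,20],[0,0,12]]
    - [88,[-230,-128,27],[0,0,14]]
    - [88,[-249,-139,35],[0,0,14]]
    - [88,[-249,-139,35],[0,0,14]]
    - [88,[-249,-139,35],[0,0,14]]

```text
clock: 2.1
ee_pos: [645.9, 72.9, 190.8]
eef_rot: [-0.63, 0.777, -0.0, -0.001]
wrist_force: [-1.3, 0.5, -0.4]
width: 1.002
```

Run:
```python
from look import *
from go import go
im,d,p=snap("side"); W=cloud(d,p)
h=cv2.cvtColor(im,cv2.COLOR_RGB2HSV);H,S=h[...,0].astype(int),h[...,1].astype(int)
Z=W[...,2]
# side-camera check of module tops and wing
for n,c in(("g",(647,76)),("r",(639,-121)),("w",(625,-23))):
    m=(np.hypot(W[...,0]-c[0],W[...,1]-c[1])<38)&(Z>(116 if n=="w" else 126))&(Z<134)
    q=W[m]; print(n,len(q), np.round(q.mean(0),1) if len(q) else "", cv2.minAreaRect(q[:,:2].astype(np.float32)) if len(q)>5 else "")
crop=im[150:330,200:460]; cv2.imwrite("pics/side1.png",cv2.resize(crop,None,fx=3,fy=3,interpolation=cv2.INTER_CUBIC)[...,::-1])
go(647.5,76.3,102,-102)
```

```text
g 261 [646.4  82.6 131.1] ((648.5528564453125, 80.00804138183594), (38.25159454345703, 53.70210647583008), 76.06182861328125)
r 189 [ 638.  -114.3  131.2] ((640.4615478515625, -117.47651672363281), (39.85625076293945, 53.90059280395508), 69.98057556152344)
w 72 [627.2 -18.1 120.8] ((628.4981689453125, -19.72693634033203), (12.954819679260254, 47.336055755615234), 58.361915588378906)
t 2.15 pos [646.1  72.7 191.2] th -101.9 w 88.5 F [-0.4  0.5  0.6] q [ 0.07  0.23  1.69 -0.    1.22  1.85]
shift [-3.8 -0.6 89.2] turn [-0.  -0.   0.1]
```

View pics/side1.png

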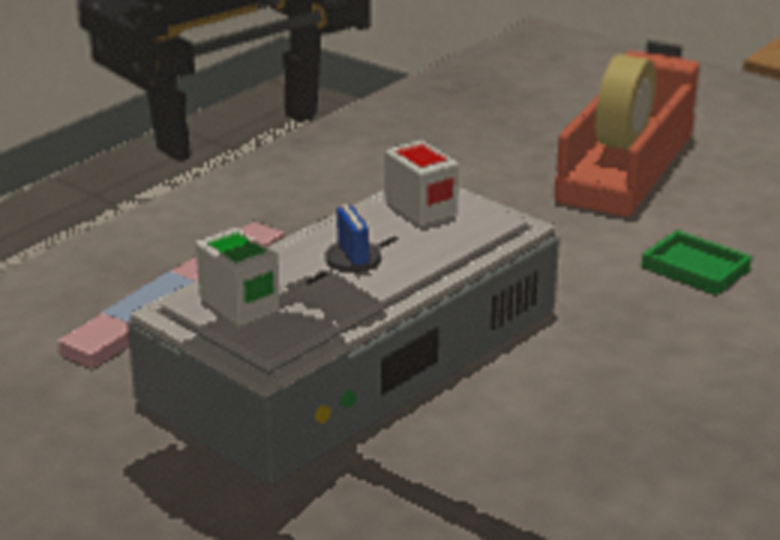

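The side view shows both modules standing clear and the gripper above and behind the green one, whose top is at about (238,245). The cameras differ by about 3 mm in y, so I take the middle.

Emit:
step_arm:
  steps:
    - [88,[-2,-1,15],[0,0,0]]
    - [88,[-4,-1,35],[0,0,0]]
    - [88,[-5,-1,55],[0,0,0]]
    - [88,[-5,-1,75],[0,0,0]]
    - [88,[-5,-1,85],[0,0,0]]
    - [88,[-5,-1,89],[0,0,0]]
    - [88,[-5,-1,89],[0,0,0]]
    - [88,[-5,-1,89],[0,0,0]]

```text
clock: 3.15
ee_pos: [649.2, 79.0, 102.9]
eef_rot: [-0.63, 0.776, -0.0, 0.001]
wrist_force: [-0.2, 0.1, 0.2]
width: 0.997
```

```bash
python3 go.py 648 77 102 -102
```

```text
t 3.15 pos [649.2  79.  102.9] th -101.9 w 87.8 F [-0.2  0.1  0.2] q [ 0.08  0.31  1.76 -0.    1.07  1.86]
shift [2.2 0.8 0.9] turn [-0.1  0.   0.1]
```

Emit:
step_arm:
  steps:
    - [70,[0,0,0],[0,0,0]]
    - [60,[0,0,0],[0,0,0]]
    - [50,[0,0,0],[0,0,0]]
    - [44,[0,0,0],[0,0,0]]
    - [40,[0,0,0],[0,0,0]]
    - [36,[0,0,0],[0,0,0]]
    - [30,[0,0,0],[0,0,0]]
    - [30,[0,0,0],[0,0,0]]

```text
clock: 4.15
ee_pos: [648.4, 78.7, 101.9]
eef_rot: [-0.63, 0.777, -0.0, -0.0]
wrist_force: [-1.1, -0.6, -0.2]
width: 0.407
```

```bash
python3 go.py 648 77 102 -102
```

```text
t 4.15 pos [648.4  78.7 101.9] th -101.9 w 35.9 F [-1.1 -0.6 -0.2] q [ 0.08  0.31  1.76 -0.    1.07  1.86]
shift [ 1.8  0.1 -0.1] turn [ 0.  -0.   0.1]
```

Gripped at 35.9 mm. Lift, and check the nests with the side camera.

Emit:
step_arm:
  steps:
    - [30,[0,0,-5],[0,0,0]]
    - [30,[0,0,-15],[0,0,0]]
    - [30,[0,0,-30],[0,0,0]]
    - [30,[0,0,-50],[0,0,0]]
    - [30,[0,0,-75],[0,0,0]]
    - [30,[0,0,-100],[0,0,0]]
    - [30,[0,0,-120],[0,0,0]]
    - [30,[0,0,-130],[0,0,0]]

```text
clock: 5.15
ee_pos: [649.3, 79.0, 234.5]
eef_rot: [-0.63, 0.777, -0.001, 0.001]
wrist_force: [0.2, -0.2, -0.9]
width: 0.408
```

Run:
```python
from look import *
from go import go
for cam in("top","side"):
    im,d,p=snap(cam); W=cloud(d,p)
    h=cv2.cvtColor(im,cv2.COLOR_RGB2HSV);H,S=h[...,0].astype(int),h[...,1].astype(int)
    for n,c,m in(("ng",(487,-310),(H>45)&(H<80)&(S>100)),("nr",(434,282),((H<8)|(H>172))&(S>100))):
        k=m&(np.hypot(W[...,0]-c[0],W[...,1]-c[1])<60)&(W[...,2]<25)
        top=W[k&(W[...,2]>10)]; q=W[k]
        print(cam,n,rect(k,14,p),"depth-top",np.round(np.hstack(cv2.minAreaRect(top[:,:2].astype(np.float32))),1),len(top))
go(487,-310,232,-92)
```

```text
top ng [ 487.3 -309.2   71.3   59.5   -1.9] depth-top [ 487.3 -310.6   57.    72.2   87.1] 175
top nr [433.9 281.8  78.3  63.3  19.9] depth-top [434.1 282.1  74.7  57.2  19.8] 190
side ng [ 487.2 -300.7   81.6   77.5    0. ] depth-top [ 489.3 -306.9   62.1   74.8   89.8] 216
side nr [432.3 288.5  79.5  70.6  19.7] depth-top [435.  286.   74.5  60.3  20. ] 497
t 5.25 pos [649.3  79.  233.7] th -101.9 w 35.3 F [-0.1  0.7 -1. ] q [0.08 0.21 1.63 0.   1.29 1.86]
shift [414.1  78.7   1.2] turn [-0.2  0.  -9.9]
```

Emit:
step_arm:
  steps:
    - [30,[25,5,0],[0,0,0]]
    - [30,[75,15,0],[0,0,-2]]
    - [30,[130,26,0],[0,0,-4]]
    - [30,[190,37,0],[0,0,-6]]
    - [30,[250,48,0],[0,0,-8]]
    - [30,[310,60,0],[0,0,-10]]
    - [30,[365,70,0],[0,0,-10]]
    - [30,[400,77,0],[0,0,-10]]

```text
clock: 6.25
ee_pos: [487.5, -299.2, 230.4]
eef_rot: [-0.694, 0.72, 0.001, -0.001]
wrist_force: [-0.1, 0.2, -1.1]
width: 0.405
```

```bash
python3 go.py 488.2 -308.7 110 -92
```

```text
t 6.25 pos [ 487.5 -299.2  230.4] th -92.0 w 35.7 F [-0.1  0.2 -1.1] q [-0.59  0.06  1.81 -0.    1.27  1.01]
shift [  9.5  -1.4 120.4] turn [ 0.2  0.  -0. ]
```

Emit:
step_arm:
  steps:
    - [30,[4,0,10],[0,0,0]]
    - [30,[8,0,30],[0,0,0]]
    - [30,[9,-1,55],[0,0,0]]
    - [30,[9,-1,85],[0,0,0]]
    - [30,[9,-1,115],[0,0,0]]
    - [30,[9,-1,140],[0,0,0]]
    - [30,[9,-1,155],[0,0,0]]
    - [30,[9,-1,160],[0,0,0]]

```text
clock: 7.25
ee_pos: [490.7, -304.2, 70.0]
eef_rot: [-0.696, 0.718, 0.002, -0.0]
wrist_force: [0.0, 0.7, -0.6]
width: 0.403
```

Run:
```python
from look import *
from go import go
im,d,p=snap("side")
crop=im[160:280,370:500]; cv2.imwrite("pics/side2.png",cv2.resize(crop,None,fx=5,fy=5,interpolation=cv2.INTER_CUBIC)[...,::-1])
go(488.2,-308.7,22.5,-92)
```

```text
t 7.3 pos [ 490.9 -304.6   70.4] th -91.8 w 35.4 F [ 0.5  0.9 -2.3] q [-0.6   0.22  1.95  0.    0.98  1.  ]
shift [ 4.2  2.5 47.9] turn [0.1 0.1 0.2]
```

View pics/side2.png

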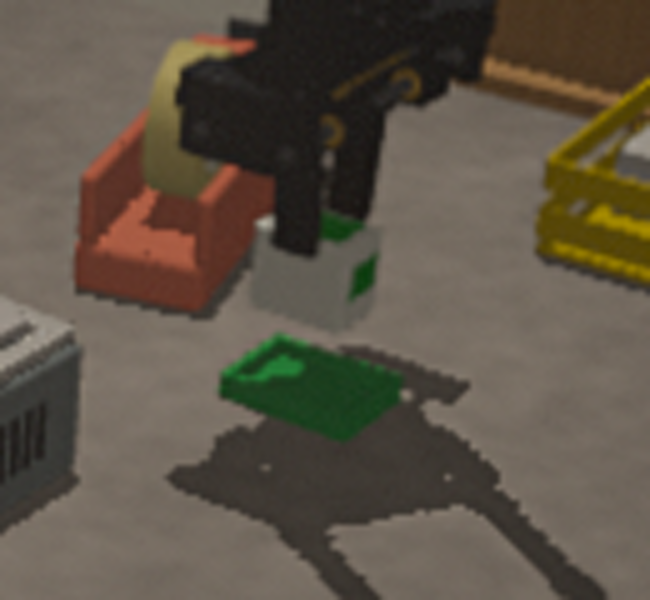

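The module hangs above the nest and looks roughly centred. I'll check it numerically in the same camera, so that calibration error cancels.

```bash
cat > rel.py <<'E'
from look import *
from go import go
def rel(c,z0,z1,a):   # extents of the module, and its nest, in the nest's axes about c, side camera
    im,d,p=snap("side"); W=cloud(d,p); hs=cv2.cvtColor(im,cv2.COLOR_RGB2HSV)
    m=(np.hypot(W[...,0]-c[0],W[...,1]-c[1])<60)
    t=np.radians(a); A=np.array([[np.cos(t),np.sin(t)],[-np.sin(t),np.cos(t)]])
    for n,k in(("module",m&(W[...,2]>z0)&(W[...,2]<z1)&(hs[...,2]>60)),("nest",m&(W[...,2]>10)&(W[...,2]<17)&(hs[...,1]>100))):
        q=(W[k][:,:2]-c)@A.T; print(n,len(q),"x",np.round(np.percentile(q[:,0],[1,5,50,95,99]),1),"y",np.round(np.percentile(q[:,1],[1,5,50,95,99]),1))
E
python3 - <<'E'
from rel import *
rel(np.array([488.2,-308.7]),58,85,-2)
go(488.2,-308.7,22.5,-92)
E
```

```text
module 234 x [-21.5 -20.8  -3.1  26.1  29.9] y [-10.5  -4.2  20.9  24.3  25.8]
nest 176 x [-34.7 -34.   -1.   35.4  36.5] y [-27.7 -26.9   7.8  29.8  31.7]
t 7.35 pos [ 491.4 -305.2   71.4] th -91.8 w 35.6 F [-0.1 -0.1 -0.9] q [-0.6   0.22  1.95  0.    0.98  1.  ]
shift [ 3.7  3.1 48.9] turn [0.  0.  0.2]
```

Emit:
step_arm:
  steps:
    - [30,[1,1,2],[0,0,0]]
    - [30,[2,3,8],[0,0,0]]
    - [30,[3,3,16],[0,0,0]]
    - [30,[3,3,26],[0,0,0]]
    - [30,[3,3,36],[0,0,0]]
    - [30,[3,3,43],[0,0,0]]
    - [30,[3,3,46],[0,0,0]]
    - [30,[3,3,47],[0,0,0]]

```text
clock: 8.35
ee_pos: [488.3, -308.6, 24.7]
eef_rot: [-0.695, 0.719, 0.0, -0.0]
wrist_force: [0.8, -0.0, -1.3]
width: 0.407
```

Run:
```python
from rel import *
rel(np.array([488.2,-308.7]),20,45,-2)
go(488.2,-308.7,22,-92)
```

```text
module 203 x [-23.7 -23.   -4.8  24.   26.9] y [-13.5  -6.9  16.8  20.5  21.5]
nest 111 x [-35.2 -34.7 -15.1  34.6  36.2] y [-25.2 -23.6  26.6  30.6  32.5]
t 8.4 pos [ 488.4 -308.6   24.8] th -91.9 w 35.9 F [ 0.2  0.8 -1. ] q [-0.61  0.27  1.98  0.    0.89  1.  ]
shift [0.1 0.2 2.8] turn [-0.  -0.   0.1]
```

Emit:
step_arm:
  steps:
    - [30,[-1,0,1],[0,0,0]]
    - [30,[-1.5,0,2],[0,0,0]]
    - [30,[-1.5,0,3],[0,0,0]]
    - [30,[-1.5,0,3],[0,0,0]]
    - [42,[-1.5,0,3],[0,0,0]]
    - [55,[-1.5,0,3],[0,0,0]]
    - [60,[-1.5,0,3],[0,0,0]]
    - [60,[-1.5,0,3],[0,0,0]]

```text
clock: 9.4
ee_pos: [488.4, -307.1, 22.0]
eef_rot: [-0.695, 0.719, -0.0, 0.0]
wrist_force: [-0.5, 0.9, -0.7]
width: 0.681
```

```bash
python3 go.py 488 -308 232 -92
```

```text
t 9.4 pos [ 488.4 -307.1   22. ] th -91.9 w 60.0 F [-0.5  0.9 -0.7] q [-0.6   0.27  1.98 -0.    0.89  1.  ]
shift [   0.9    0.4 -210. ] turn [-0.  -0.   0.1]
```

Emit:
step_arm:
  steps:
    - [60,[0,0,-5],[0,0,0]]
    - [60,[0,0,-20],[0,0,0]]
    - [60,[0,0,-45],[0,0,0]]
    - [60,[0,0,-80],[0,0,0]]
    - [70,[0,0,-115],[0,0,0]]
    - [80,[0,0,-150],[0,0,0]]
    - [88,[0,0,-180],[0,0,0]]
    - [88,[0,0,-200],[0,0,0]]

```text
clock: 10.4
ee_pos: [489.1, -307.6, 225.1]
eef_rot: [-0.695, 0.719, -0.002, 0.0]
wrist_force: [0.6, 0.2, 0.3]
width: 0.999
```

Run:
```python
from rel import *
rel(np.array([488.2,-308.7]),20,45,-2)
im,d,p=snap("side"); W=cloud(d,p)
m=(np.hypot(W[...,0]-488,W[...,1]+307)<30)&(W[...,2]>40); print("top z",np.percentile(W[m][:,2],[10,50,90]))
crop=im[160:280,370:500]; cv2.imwrite("pics/side3.png",cv2.resize(crop,None,fx=5,fy=5,interpolation=cv2.INTER_CUBIC)[...,::-1])
# target red: mean of the two cameras
go(639.5,-119.5,222,-108.5)
```

```text
module 207 x [-24.  -23.   -4.6  24.3  26.6] y [-11.9  -7.1  18.1  21.5  22.1]
nest 110 x [-34.8 -34.3 -12.   33.7  36.1] y [-25.5 -24.1  27.   31.3  33.6]
top z [ 47.12760842 359.04788017 554.8821617 ]
t 10.5 pos [ 489.9 -308.1  225.5] th -91.9 w 87.9 F [-0.6 -0.4  0.7] q [-0.6   0.07  1.81 -0.    1.26  1.  ]
shift [-193.5 -143.3    3.6] turn [-0.3 -0.1 16.6]
```

View pics/side3.png

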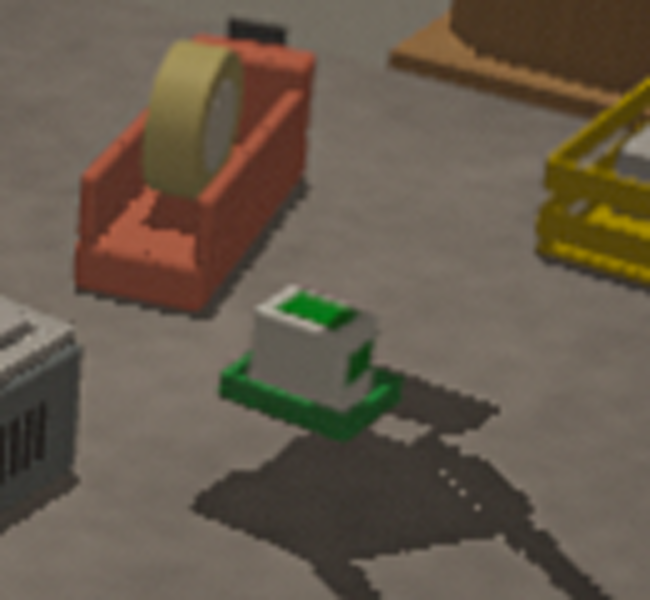

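The green module sits flat inside the nest, around (315,345) in the crop. Next is the red module.

Emit:
step_arm:
  steps:
    - [88,[-20,-15,1],[0,0,2]]
    - [88,[-60,-44,2],[0,0,5]]
    - [88,[-100,-74,3],[0,0,8]]
    - [88,[-140,-104,3],[0,0,11]]
    - [88,[-170,-126,3],[0,0,14]]
    - [88,[-188,-139,3],[0,0,16.5]]
    - [88,[-193,-143,15],[0,0,16.5]]
    - [88,[-193,-143,30],[0,0,16.5]]

```text
clock: 11.5
ee_pos: [637.0, -118.9, 189.9]
eef_rot: [-0.586, 0.811, 0.001, -0.001]
wrist_force: [-0.1, -0.1, 0.2]
width: 0.999
```

```bash
python3 go.py 639.5 -119.5 102 -108.5
```

```text
t 11.5 pos [ 637.  -118.9  189.9] th -108.3 w 88.0 F [-0.1 -0.1  0.2] q [-0.22  0.23  1.69 -0.    1.22  1.67]
shift [-0.3 -2.7 87.9] turn [ 0.1 -0.   0.2]
```

Emit:
step_arm:
  steps:
    - [88,[0,-1,15],[0,0,0]]
    - [88,[0,-1,38],[0,0,0]]
    - [88,[0,-1,62],[0,0,0]]
    - [88,[0,-1,80],[0,0,0]]
    - [88,[0,-1,87],[0,0,0]]
    - [88,[0,-1,88],[0,0,0]]
    - [75,[0,-1,88],[0,0,0]]
    - [60,[0,-1,88],[0,0,0]]

```text
clock: 12.5
ee_pos: [639.4, -119.4, 105.1]
eef_rot: [-0.585, 0.811, -0.001, 0.001]
wrist_force: [0.3, -0.3, -0.2]
width: 0.793
```

```bash
python3 go.py 639.5 -119.5 102 -108.5
```

```text
t 12.5 pos [ 639.4 -119.4  105.1] th -108.4 w 69.9 F [ 0.3 -0.3 -0.2] q [-0.22  0.3   1.77  0.    1.07  1.67]
shift [ 0.1 -0.1  3.1] turn [-0.1  0.   0.1]
```

Emit:
step_arm:
  steps:
    - [50,[0,0,0],[0,0,0]]
    - [44,[0,0,0],[0,0,0]]
    - [40,[0,0,0],[0,0,0]]
    - [36,[0,0,0],[0,0,0]]
    - [30,[0,0,0],[0,0,0]]
    - [30,[0,0,0],[0,0,0]]
    - [30,[0,0,-5],[0,0,0]]
    - [30,[0,0,-15],[0,0,0]]

```text
clock: 13.5
ee_pos: [638.0, -119.0, 118.6]
eef_rot: [-0.585, 0.811, 0.001, -0.0]
wrist_force: [-0.1, -0.1, -0.6]
width: 0.405
```

```bash
python3 go.py 434.5 284 240 -70.2
```

```text
t 13.5 pos [ 638.  -119.   118.6] th -108.4 w 35.7 F [-0.1 -0.1 -0.6] q [-0.22  0.29  1.76  0.    1.1   1.67]
shift [-318.3  320.5 -120.9] turn [  0.1   0.  -38.2]
```

Emit:
step_arm:
  steps:
    - [30,[0,0,-25],[0,0,0]]
    - [30,[0,0,-55],[0,0,0]]
    - [30,[-10,10,-85],[0,0,-3]]
    - [30,[-35,35,-110],[0,0,-8]]
    - [30,[-70,70,-120],[0,0,-13]]
    - [30,[-110,111,-121],[0,0,-18]]
    - [30,[-150,151,-121],[0,0,-23]]
    - [30,[-190,191,-121],[0,0,-28]]

```text
clock: 14.5
ee_pos: [516.5, 122.8, 241.0]
eef_rot: [0.765, -0.644, 0.0, -0.001]
wrist_force: [0.2, -0.1, -1.4]
width: 0.403
```

```bash
python3 go.py 434.5 284 240 -70.2
```

```text
t 14.5 pos [516.5 122.8 241. ] th -80.2 w 35.5 F [ 0.2 -0.1 -1.4] q [ 0.19 -0.03  1.88  0.    1.29  1.59]
shift [-172.8   53.5    0.9] turn [ -0.1   0.  -10. ]
```

Emit:
step_arm:
  steps:
    - [30,[-40,12,0],[0,0,-3]]
    - [30,[-85,26,0],[0,0,-6]]
    - [30,[-125,39,0],[0,0,-9]]
    - [30,[-155,48,15],[0,0,-10]]
    - [30,[-171,53,40],[0,0,-10]]
    - [30,[-173,53,75],[0,0,-10]]
    - [30,[-173,53,115],[0,0,-10]]
    - [30,[-173,53,150],[0,0,-10]]

```text
clock: 15.5
ee_pos: [436.1, 283.3, 89.5]
eef_rot: [0.817, -0.576, 0.0, -0.0]
wrist_force: [0.1, -0.0, -0.7]
width: 0.399
```

Emit:
step_arm:
  steps:
    - [30,[0,0,5],[0,0,0]]
    - [30,[0,0,12],[0,0,0]]
    - [30,[0,0,16],[0,0,0]]
    - [30,[0,0,18],[0,0,0]]
    - [30,[0,0,18],[0,0,0]]
    - [30,[0,0,18],[0,0,0]]
    - [30,[0,0,18],[0,0,0]]
    - [30,[0,0,18],[0,0,0]]

```text
clock: 16.5
ee_pos: [436.2, 283.1, 72.0]
eef_rot: [0.817, -0.576, 0.0, -0.0]
wrist_force: [0.4, 0.5, -1.0]
width: 0.402
```

Run:
```python
from rel import *
rel(np.array([434.5,284]),58,90,19.8)
go(434.5,284,24,-70.2)
```

```text
module 544 x [-23.1 -22.6  -5.2  25.9  29. ] y [-16.4  -8.7  16.3  18.1  18.9]
nest 410 x [-35.9 -35.4  -8.8  36.6  38.2] y [-27.4 -25.4  19.4  30.   30.6]
t 16.55 pos [436.1 283.1  72. ] th -70.4 w 35.5 F [-0.1  0.2 -1.8] q [0.53 0.11 2.07 0.   0.96 1.76]
shift [-1.4  1.2 48. ] turn [-0.   0.  -0.2]
```

Emit:
step_arm:
  steps:
    - [30,[-1,1,4],[0,0,0]]
    - [30,[-2,2,12],[0,0,0]]
    - [30,[-2,2,22],[0,0,0]]
    - [30,[-2,2,32],[0,0,0]]
    - [30,[-2,2,40],[0,0,0]]
    - [30,[-2,2,45],[0,0,0]]
    - [30,[-2,2,46],[0,0,0]]
    - [30,[-2,2,46],[0,0,0]]

```text
clock: 17.55
ee_pos: [433.8, 284.3, 26.1]
eef_rot: [0.817, -0.576, 0.0, -0.0]
wrist_force: [-0.6, -0.5, -1.0]
width: 0.399
```

Run:
```python
from rel import *
rel(np.array([434.5,284]),20,45,19.8)
go(434.5,284,24,-70.2)
```

```text
module 377 x [-24.7 -24.4  -9.4  24.1  27.1] y [-15.2  -9.3  17.6  19.5  19.7]
nest 338 x [-35.9 -35.4 -16.2  36.2  37.8] y [-27.7 -24.8  25.6  30.2  31. ]
t 17.6 pos [433.9 284.4  26.2] th -70.4 w 35.7 F [-0.4 -0.8 -0.8] q [ 0.53  0.17  2.1  -0.    0.87  1.76]
shift [ 0.6 -0.5  2.2] turn [-0.   0.  -0.2]
```

Emit:
step_arm:
  steps:
    - [30,[0,0,1],[0,0,0]]
    - [30,[0,0,2],[0,0,0]]
    - [30,[0,0,2.5],[0,0,0]]
    - [30,[0,0,3],[0,0,0]]
    - [30,[0,0,3.5],[0,0,0]]
    - [30,[0,0,3.5],[0,0,0]]
    - [30,[0,0,3.5],[0,0,0]]
    - [30,[0,0,3.5],[0,0,0]]

```text
clock: 18.6
ee_pos: [433.8, 284.3, 23.8]
eef_rot: [0.817, -0.576, 0.0, -0.0]
wrist_force: [-4.1, -2.4, 9.5]
width: 0.403
```

Emit:
step_arm:
  steps:
    - [36,[0,0,0],[0,0,0]]
    - [42,[0,0,0],[0,0,0]]
    - [50,[0,0,0],[0,0,0]]
    - [60,[0,0,0],[0,0,0]]
    - [60,[0,0,0],[0,0,0]]
    - [60,[0,0,-10],[0,0,0]]
    - [60,[0,0,-35],[0,0,0]]
    - [60,[0,0,-70],[0,0,0]]

```text
clock: 19.6
ee_pos: [432.8, 283.8, 92.8]
eef_rot: [0.817, -0.576, -0.0, 0.001]
wrist_force: [0.6, -0.1, 0.5]
width: 0.68
```

```bash
python3 go.py 626.7 -21.8 200 -8
```

```text
t 19.6 pos [432.8 283.8  92.8] th -70.4 w 59.9 F [ 0.6 -0.1  0.5] q [ 0.53  0.08  2.06 -0.    1.    1.76]
shift [ 353.   -79.8 -107.2] turn [  0.1   0.  -62.4]
```

Emit:
step_arm:
  steps:
    - [60,[0,0,-40],[0,0,0]]
    - [60,[0,0,-90],[0,0,-8]]
    - [60,[20,-5,-120],[0,0,-18]]
    - [60,[60,-13,-125],[0,0,-28]]
    - [60,[110,-25,-125],[0,0,-38]]
    - [60,[165,-37,-125],[0,0,-48]]
    - [60,[220,-50,-125],[0,0,-58]]
    - [60,[270,-61,-125],[0,0,-65]]

```text
clock: 20.6
ee_pos: [582.7, 48.6, 218.4]
eef_rot: [0.999, -0.045, 0.001, -0.0]
wrist_force: [0.4, 0.6, -0.3]
width: 0.679
```

Run:
```python
from rel import *
rel(np.array([434.5,284]),20,45,19.8)
im,d,p=snap("side")
a=cv2.resize(im[340:420,240:340],None,fx=4,fy=4,interpolation=cv2.INTER_CUBIC)
b=cv2.resize(im[210:290,270:370],None,fx=4,fy=4,interpolation=cv2.INTER_CUBIC)
cv2.imwrite("pics/side4.png",np.hstack([a,b])[...,::-1])
go(626.7,-21.8,200,58.5)
```

```text
module 409 x [-24.7 -24.4  -5.9  24.   26.5] y [-15.6  -8.3  17.7  19.4  19.8]
nest 327 x [-35.8 -35.5 -13.4  36.3  37.8] y [-27.3 -24.4  26.   30.1  31.1]
t 20.7 pos [583.9  46.2 218.1] th -5.6 w 59.9 F [-0.4  0.3  0.5] q [ 0.04  0.09  1.8  -0.    1.25  0.14]
shift [49.2 63.5 18.3] turn [  0.1  -0.1 -64.1]
```

View pics/side4.png

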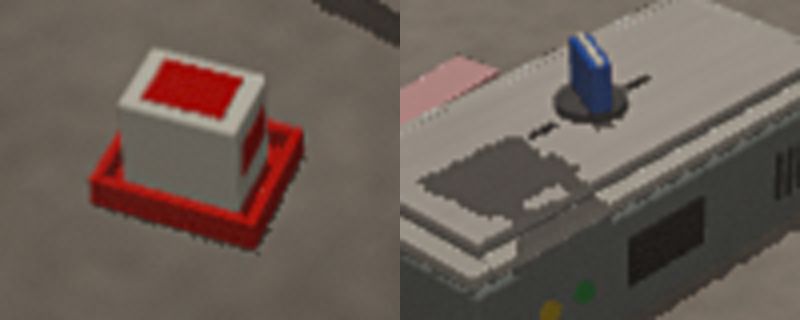

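The red module sits flat in its nest (left half of the picture), and the fastener is untouched with the panel clear (right half). Moving over the fastener.

Emit:
step_arm:
  steps:
    - [60,[6,8,0],[0,0,-9]]
    - [60,[15,20,0],[0,0,-18]]
    - [60,[25,32,0],[0,0,-27]]
    - [60,[35,45,0],[0,0,-36]]
    - [60,[43,56,5],[0,0,-45]]
    - [60,[48,62,10],[0,0,-54]]
    - [60,[49,63.5,18],[0,0,-62]]
    - [60,[49,63.5,18],[0,0,-64]]

```text
clock: 21.7
ee_pos: [623.7, -16.7, 199.1]
eef_rot: [0.872, 0.489, -0.001, -0.001]
wrist_force: [-0.0, -0.5, 0.8]
width: 0.682
```

Emit:
step_arm:
  steps:
    - [60,[0,0,5],[0,0,0]]
    - [60,[0,0,15],[0,0,0]]
    - [60,[0,0,30],[0,0,0]]
    - [60,[0,0,45],[0,0,0]]
    - [60,[0,0,55],[0,0,0]]
    - [60,[0,0,60],[0,0,0]]
    - [60,[0,0,60],[0,0,0]]
    - [60,[0,0,60],[0,0,0]]

```text
clock: 22.7
ee_pos: [625.0, -17.5, 140.0]
eef_rot: [0.872, 0.489, 0.0, 0.0]
wrist_force: [-0.2, 0.6, -0.5]
width: 0.678
```

Run:
```python
from rel import *
im,d,p=snap("side")
cv2.imwrite("pics/side5.png",cv2.resize(im[160:290,250:390],None,fx=5,fy=5,interpolation=cv2.INTER_CUBIC)[:600][...,::-1])
go(626.7,-21.8,96,58.5)
```

```text
t 22.75 pos [625.  -17.5 140.1] th 58.6 w 59.9 F [ 0.4 -0.3 -0.2] q [-0.07  0.23  1.79  0.    1.12 -1.09]
shift [-2.8  3.6 44.1] turn [ 0.1 -0.   0.1]
```

View pics/side5.png

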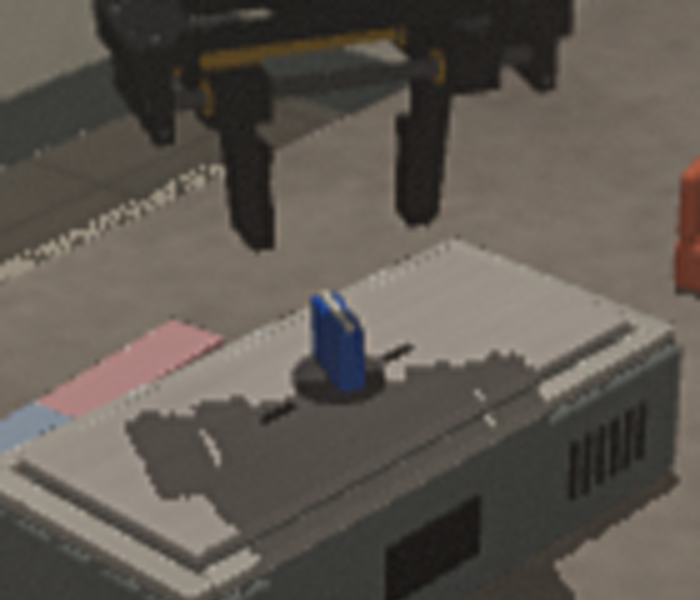

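The fingers straddle the blue wing, which is at about (338,340) in the crop. Descend and correct the offset.

Emit:
step_arm:
  steps:
    - [60,[-1,1,5],[0,0,0]]
    - [60,[-3,3.5,15],[0,0,0]]
    - [60,[-3,3.5,27],[0,0,0]]
    - [60,[-3,3.5,37],[0,0,0]]
    - [60,[-3,3.5,42],[0,0,0]]
    - [60,[-3,3.5,44],[0,0,0]]
    - [50,[-3,3.5,44],[0,0,0]]
    - [40,[-3,3.5,44],[0,0,0]]
  grip_force: 10

```text
clock: 23.75
ee_pos: [626.3, -21.8, 95.9]
eef_rot: [0.872, 0.49, 0.0, 0.0]
wrist_force: [-0.4, -0.5, -0.1]
width: 0.479
```

Emit:
step_arm:
  steps:
    - [32,[0,0,0],[0,0,0]]
    - [26,[0,0,0],[0,0,0]]
    - [20,[0,0,0],[0,0,0]]
    - [16,[0,0,0],[0,0,0]]
    - [12,[0,0,0],[0,0,0]]
    - [8,[0,0,0],[0,0,0]]
    - [8,[0,0,0],[0,0,0]]
    - [8,[0,0,0],[0,0,0]]

```text
clock: 24.75
ee_pos: [626.3, -21.3, 95.5]
eef_rot: [0.872, 0.49, 0.001, -0.0]
wrist_force: [2.6, 4.1, -0.8]
width: 0.138
```

```bash
python3 -c "
from go import *
go(626.7,-21.8,96,58.5); s=read_state(); print(s['wrist_torque'])"
```

```text
t 24.75 pos [626.3 -21.3  95.5] th 58.6 w 12.2 F [ 2.6  4.1 -0.8] q [-0.07  0.27  1.83  0.    1.04 -1.1 ]
shift [-0.2  0.6 -0.5] turn [ 0.  -0.1  0.1]
[ 0.71949635 -0.57960333  0.02187727]
```

Emit:
step_arm:
  steps:
    - [8,[1,0,0],[0,0,0]]
    - [8,[1,0,0],[0,0,0]]
    - [8,[1,0,0],[0,0,4]]
    - [8,[1,0,0],[0,0,9]]
    - [8,[1,0,0],[0,0,15]]
    - [8,[1,0,0],[0,0,21]]
    - [8,[1,0,0],[0,0,26]]
    - [8,[1,0,0],[0,0,28]]

```text
clock: 25.75
ee_pos: [626.9, -20.6, 95.5]
eef_rot: [0.965, 0.263, 0.001, -0.0]
wrist_force: [3.6, 4.1, -1.5]
width: 0.143
```

```bash
python3 -c "
from go import *
go(626.7,-21.8,96,-4.1); s=read_state(); print(R.from_quat(s['eef_rot']).inv().apply(s['wrist_force']),s['wrist_torque'])"
```

```text
t 25.75 pos [626.9 -20.6  95.5] th 30.6 w 12.6 F [ 3.6  4.1 -1.5] q [-0.07  0.27  1.83  0.    1.04 -0.61]
shift [-0.8  0.9 -0.5] turn [-0.  -0.1 34.7]
[ 5.20020635 -1.66452962  1.50165592] [ 0.65874632 -0.65420367  0.06819183]
```

Emit:
step_arm:
  steps:
    - [8,[0.7,0,0],[0,0,0]]
    - [8,[1.5,0,0],[0,0,1]]
    - [8,[1.5,0,0],[0,0,5]]
    - [8,[1.5,0,0],[0,0,10]]
    - [8,[1.5,0,0],[0,0,15]]
    - [8,[1.5,0,0],[0,0,20]]
    - [8,[1.5,0,0],[0,0,24]]
    - [8,[1.5,0,0],[0,0,26]]

```text
clock: 26.75
ee_pos: [627.8, -20.3, 95.5]
eef_rot: [0.999, 0.04, 0.0, 0.0]
wrist_force: [1.5, 2.7, 0.0]
width: 0.142
```

Run:
```python
from rel import *
go(626.7,-21.8,96,-4.1); s=read_state(); print(R.from_quat(s['eef_rot']).inv().apply(s['wrist_force']),s['wrist_torque'])
im,d,p=snap("top")
cv2.imwrite("pics/top6.png",cv2.resize(im[185:270,265:410],None,fx=5,fy=5,interpolation=cv2.INTER_CUBIC)[...,::-1])
```

```text
t 26.75 pos [627.8 -20.3  95.5] th 4.5 w 12.5 F [1.5 2.7 0. ] q [-0.07  0.27  1.82 -0.    1.04 -0.15]
shift [-1.3  1.4 -0.5] turn [ 0.  -0.   8.6]
[ 1.68410799 -2.62069949 -0.01709302] [ 0.40630051 -0.35448454  0.01950945]
```

Emit:
step_arm:
  steps:
    - [8,[0.5,0,0],[0,0,2]]
    - [8,[0.5,0,0],[0,0,5]]
    - [8,[0.5,0,0],[0,0,8.6]]
    - [8,[0.5,0,0],[0,0,8.6]]
    - [8,[0.5,0,0],[0,0,8.6]]
    - [14,[0.5,0,0],[0,0,8.6]]
    - [24,[0.5,0,0],[0,0,8.6]]
    - [40,[0.5,0,0],[0,0,8.6]]

```text
clock: 27.8
ee_pos: [628.0, -20.5, 95.2]
eef_rot: [0.999, -0.035, -0.0, 0.0]
wrist_force: [0.5, 0.4, -0.0]
width: 0.36
```

Emit:
step_arm:
  steps:
    - [50,[0,0,0],[0,0,0]]
    - [60,[0,0,-5],[0,0,0]]
    - [60,[0,0,-20],[0,0,0]]
    - [60,[0,0,-50],[0,0,0]]
    - [60,[-40,0,-80],[0,0,0]]
    - [60,[-90,0,-110],[0,0,0]]
    - [60,[-140,0,-140],[0,0,0]]
    - [60,[-200,0,-150],[0,0,0]]

```text
clock: 28.8
ee_pos: [429.1, -6.3, 249.3]
eef_rot: [0.999, -0.035, 0.003, 0.0]
wrist_force: [-0.3, 0.4, 0.1]
width: 0.677
```

```bash
cat > ang.py <<'E'
from rel import *
from scipy.stats import linregress
def line(q):
    q=np.asarray(q); c=q.mean(0); v=np.linalg.svd(q-c)[2][0]; return c,np.degrees(np.arctan2(v[1],v[0]))%180
for cam in("top","side"):
    im,d,p=snap(cam); W=cloud(d,p); h=cv2.cvtColor(im,cv2.COLOR_RGB2HSV).astype(int); Z=W[...,2]
    C=np.array([625,-23.7]) if cam=="top" else np.array([628,-20])
    r=np.hypot(W[...,0]-C[0],W[...,1]-C[1])
    Y=W[...,1]-C[1]; X=W[...,0]-C[0]
    for k in (26,):   # marks: dark pixels on the panel
        m=(r>26)&(r<51)&(abs(X)<14)&(abs(Z-84)<5)
        v=h[...,2]; dark=m&(v<0.6*np.median(v[m]))
        vu=np.argwhere(dark)[:,::-1]; q=plane(vu,84,p); a,b=q[q[:,1]>C[1]],q[q[:,1]<C[1]]
        if len(a) and len(b): dd=a.mean(0)-b.mean(0); print(cam,"marks",len(a),len(b),a.mean(0).round(1),b.mean(0).round(1),"ang",np.degrees(np.arctan2(dd[1],dd[0])).round(2))
    blue=(r<32)&(Z>112)&(h[...,0]>95)&(h[...,0]<130)&(h[...,1]>80)
    k=(r<32)&(Z>114); vu=np.argwhere(k)[:,::-1]; q=plane(vu,120,p); print(cam,"wing",len(q),[np.round(t,2) for t in line(q)])
    b=(r<90)&(Z>112)
    w=k&(h[...,1]<60)&(h[...,2]>100); 
    if w.sum()>5: print(cam,"slot",w.sum(),[np.round(t,2) for t in line(plane(np.argwhere(w)[:,::-1],120,p))])
    cv2.imwrite(f"pics/al_{cam}.png",cv2.resize(im[195:260,280:400] if cam=="top" else im[205:270,265:385],None,fx=6,fy=6,interpolation=cv2.INTER_CUBIC)[...,::-1])
E
python3 ang.py; python3 go.py 627 -20 96 -4.1; python3 -c "
import cv2,numpy as np
cv2.imwrite('pics/al.png',cv2.resize(np.vstack([cv2.imread('pics/al_top.png')[:390],cv2.imread('pics/al_side.png')[:390]]),None,fx=.76,fy=.76))"
```

```text
top marks 7 7 [629.8  13. ] [624.7 -61.9] ang 86.11
top wing 96 [array([625.89, -23.97]), np.float64(86.57)]
top slot 37 [array([627.78, -24.1 ]), np.float64(86.87)]
side marks 12 11 [634.1  14.3] [629.  -61.4] ang 86.11
side wing 93 [array([626.33, -18.27]), np.float64(95.01)]
side slot 29 [array([631.8 , -26.43]), np.float64(83.85)]
t 28.9 pos [425.1  -5.9 248.2] th -4.0 w 60.0 F [1.  0.2 0.5] q [-0.07 -0.25  2.06 -0.    1.33 -0.  ]
shift [2.018e+02 1.000e-01 1.528e+02] turn [ 0.  -0.2  0.1]
```

View pics/al.png

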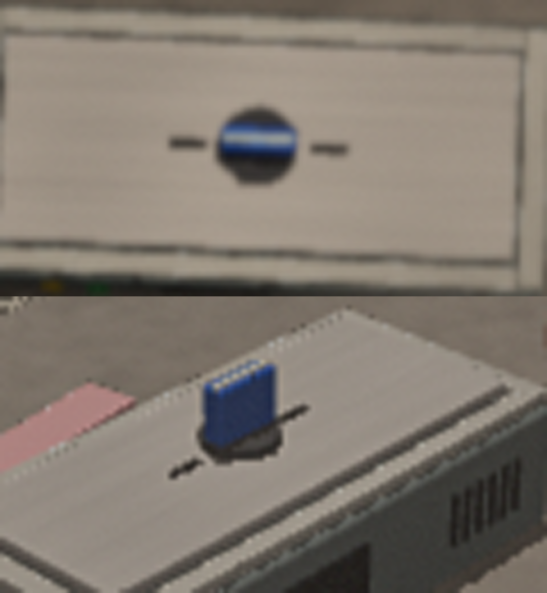

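Both views show the slot in line with the marks: marks 86.1°, wing 86.6–86.9°, and the tool turned to 86.0°. Now I'll shut the fingers and press bare panel at +y.

```bash
python3 go.py 632 55 200 -4
```

```text
t 28.9 pos [425.1  -5.9 248.2] th -4.0 w 60.0 F [1.  0.2 0.5] q [-0.07 -0.25  2.06 -0.    1.33 -0.  ]
shift [202.  -75.1  48.8] turn [ 0.  -0.2  0. ]
```

Emit:
step_arm:
  steps:
    - [40,[20,-8,0],[0,0,0]]
    - [20,[60,-23,5],[0,0,0]]
    - [5,[105,-39,12],[0,0,0]]
    - [0,[150,-56,22],[0,0,0]]
    - [0,[185,-69,35],[0,0,0]]
    - [0,[202,-75,49],[0,0,0]]
    - [0,[202,-75,49],[0,0,0]]
    - [0,[202,-75,49],[0,0,0]]

```text
clock: 29.9
ee_pos: [635.4, 54.4, 196.9]
eef_rot: [0.999, -0.035, 0.0, 0.0]
wrist_force: [-0.7, -0.1, 0.3]
width: 0.003
```

Emit:
step_arm:
  steps:
    - [0,[0,0,10],[0,0,0]]
    - [0,[0,0,30],[0,0,0]]
    - [0,[0,0,55],[0,0,0]]
    - [0,[0,0,80],[0,0,0]]
    - [0,[0,0,95],[0,0,0]]
    - [0,[0,0,101],[0,0,0]]
    - [0,[0,0,101],[0,0,0]]
    - [0,[0,0,101],[0,0,0]]

```text
clock: 30.9
ee_pos: [636.3, 54.6, 96.5]
eef_rot: [0.999, -0.035, 0.001, -0.0]
wrist_force: [0.4, 0.5, -0.3]
width: 0.007
```

```bash
python3 go.py 632 55 84 -4
```

```text
t 30.9 pos [636.3  54.6  96.5] th -4.0 w 0.6 F [ 0.4  0.5 -0.3] q [0.05 0.29 1.8  0.   1.05 0.12]
shift [-4.4 -0.1 12.5] turn [-0.  -0.1  0. ]
```

Emit:
step_arm:
  steps:
    - [0,[0,0,3],[0,0,0]]
    - [0,[0,0,6],[0,0,0]]
    - [0,[0,0,9],[0,0,0]]
    - [0,[0,0,12],[0,0,0]]
    - [0,[0,0,14],[0,0,0]]
    - [0,[0,0,16],[0,0,0]]
    - [0,[0,0,18],[0,0,0]]
    - [0,[0,0,18],[0,0,0]]

```text
clock: 31.9
ee_pos: [635.3, 54.5, 77.2]
eef_rot: [0.999, -0.035, -0.0, 0.0]
wrist_force: [0.3, 0.4, -0.0]
width: 0.007
```

```bash
python3 go.py 632 55 78 -4
```

```text
t 31.9 pos [635.3  54.5  77.2] th -4.0 w 0.6 F [ 0.3  0.4 -0. ] q [0.05 0.31 1.81 0.   1.02 0.12]
shift [-3.3 -0.2 -0.8] turn [0. 0. 0.]
```

At z=77 there is no force, which I didn't expect, so I'll look.

Run:
```python
from rel import *
im,d,p=snap("side"); 
cv2.imwrite("pics/side7.png",cv2.resize(im[170:310,230:390],None,fx=4.2,fy=4.2,interpolation=cv2.INTER_CUBIC)[...,::-1])
s=read_state(); print(s["ee_pos"],s["wrist_force"],s["wrist_torque"],s["tau"])
for cam in("top","side"):
    im,d,p=snap(cam);W=cloud(d,p);a=np.radians(-4);c=(625,-23.7) if cam=="top" else (628.5,-20)
    X=(W[...,0]-c[0])*np.cos(a)+(W[...,1]-c[1])*np.sin(a);Y=-(W[...,0]-c[0])*np.sin(a)+(W[...,1]-c[1])*np.cos(a)
    P=(abs(X)<48)&(Y<-40)&(Y>-130); Rm=(abs(X)<72)&(abs(X)>62)&(Y<-40)&(Y>-145)
    print(cam,"panel",np.nanmedian(W[P][:,2]),"rim",np.nanmedian(W[Rm][:,2]))
```

```text
[635.36394064  54.54398754  77.3148543 ] [ 0.48522239  0.50374685 -0.30082548] [-0.0545583  -0.05144018 -0.01359129] [-8.51859313e-04 -4.86128926e+01 -3.16803646e+01  6.60180557e-02
  7.58072594e-03 -1.24919934e-04]
top panel 84.24842795775226 rim 77.98929487291832
side panel 86.06391387191957 rim 76.1785623830038
```

View pics/side7.png

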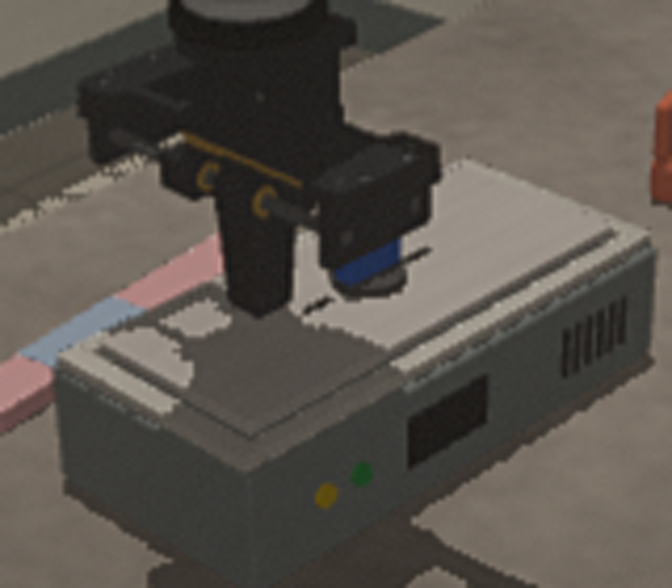

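The panel is still up, and the fingertip looks just above or on it, so the measured z may be biased. Descend gently and watch the force.

Emit:
step_arm:
  steps:
    - [0,[0,0,1],[0,0,0]]
    - [0,[0,0,2],[0,0,0]]
    - [0,[0,0,3],[0,0,0]]
    - [0,[0,0,4],[0,0,0]]
    - [0,[0,0,4],[0,0,0]]
    - [0,[0,0,4],[0,0,0]]
    - [0,[0,0,4],[0,0,0]]
    - [0,[0,0,4],[0,0,0]]

```text
clock: 33.05
ee_pos: [635.5, 54.5, 73.5]
eef_rot: [0.999, -0.035, 0.0, -0.0]
wrist_force: [-0.1, -0.1, -0.1]
width: 0.005
```

```bash
cat > pan.py <<'E'
from rel import *
s=read_state(); print(s["clock"],s["ee_pos"],s["wrist_force"])
for cam in("top","side"):
    im,d,p=snap(cam);W=cloud(d,p);a=np.radians(-4);c=(625,-23.7) if cam=="top" else (628.5,-20)
    X=(W[...,0]-c[0])*np.cos(a)+(W[...,1]-c[1])*np.sin(a);Y=-(W[...,0]-c[0])*np.sin(a)+(W[...,1]-c[1])*np.cos(a)
    P=(abs(X)<48)&(Y<-40)&(Y>-130); Rm=(abs(X)<72)&(abs(X)>62)&(Y<-40)&(Y>-145)
    print(cam,"panel",np.nanmedian(W[P][:,2]),"rim",np.nanmedian(W[Rm][:,2]))
E
python3 pan.py
```

```text
33.05 [635.47550475  54.53852286  73.45724664] [-0.05740665 -0.12823732 -0.14427335]
top panel 84.25708644211068 rim 77.38620331768493
side panel 86.11051288417332 rim 75.85822754166998
```

Run:
```python
from rel import *
im,d,p=snap("side");W=cloud(d,p);v=im.max(2)
m=(abs(W[...,0]-637)<25)&(abs(W[...,1]-58)<25)&(W[...,2]>80)
for z in range(80,130,4):
    k=m&(W[...,2]>=z)&(W[...,2]<z+4); q=W[k]
    if len(q): print(z,len(q),"dark",(v[k]<45).mean().round(2),"x",np.percentile(q[:,0],[5,95]).round(0),"y",np.percentile(q[:,1],[5,95]).round(0))
cv2.imwrite("pics/side8.png",cv2.resize(im[215:275,260:340],None,fx=8,fy=8,interpolation=cv2.INTER_NEAREST)[...,::-1])
```

```text
80 8 dark 0.0 x [624. 645.] y [46. 76.]
84 237 dark 0.0 x [614. 660.] y [36. 80.]
88 3 dark 0.0 x [619. 645.] y [67. 73.]
96 6 dark 0.33 x [633. 648.] y [63. 65.]
100 16 dark 0.88 x [624. 648.] y [54. 66.]
104 29 dark 0.93 x [622. 647.] y [48. 67.]
108 26 dark 0.92 x [622. 648.] y [48. 67.]
112 30 dark 0.83 x [621. 652.] y [48. 66.]
116 25 dark 0.96 x [621. 648.] y [50. 67.]
120 26 dark 0.85 x [620. 648.] y [47. 67.]
124 28 dark 0.89 x [621. 650.] y [52. 68.]
128 26 dark 0.88 x [620. 650.] y [49. 66.]
```

View pics/side8.png

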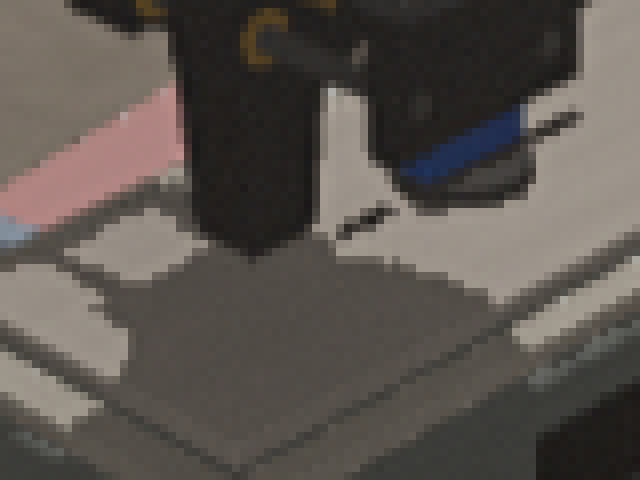

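The closed fingertip appears to be at z≈98–100 while the reported TCP is at 73.5. I'll check this against the earlier picture by projection.

Run:
```python
from look import *
p=camera_params("side");M=R.from_quat(p["attitude"]).as_matrix();o=np.array(p["position"])
def proj(P):
    c=(np.array(P,float)-o)@M*[1,-1,-1]
    return cv2.projectPoints(c.reshape(-1,1,3),np.zeros(3),np.zeros(3),np.array(p["camera_matrix"]),np.array(p["D"]))[0].reshape(-1,2).round(1)
t=np.radians(58.6);u=np.array([np.cos(t),np.sin(t)])
for z in(140,165):
    for s in(39,-39): print("open z",z,s,proj([*(np.array([625,-17.5])+s*u),z]))
for z in(73.5,84,98): print("shut z",z,proj([635.5,54.5,z]))
s=read_state();print(s["joint_pos"].round(3),s["width"],s["ee_pos"],s["eef_rot"])
```

```text
open z 140 39 [[300.3 218.4]]
open z 140 -39 [[334.3 213. ]]
open z 165 39 [[300.  207.9]]
open z 165 -39 [[334.4 202.6]]
shut z 73.5 [[292.5 253.7]]
shut z 84 [[292.3 249.5]]
shut z 98 [[292.1 243.8]]
[0.047 0.315 1.817 0.    1.01  0.116] 0.0070800419634553975 [635.46348043  54.53214089  73.43747317] [ 9.99395982e-01 -3.47515594e-02  2.89233230e-05 -6.95769046e-06]
```

The earlier picture agrees: the real fingertips end about 20 mm short of the nominal TCP. Contact should therefore come at a reported z of about 60. I'll first move 20 mm further from the wing for body clearance, then descend on force.

Emit:
step_arm:
  steps:
    - [0,[0,-4,0],[0,0,0]]
    - [0,[0,-10,0],[0,0,0]]
    - [0,[0,-16,0],[0,0,0]]
    - [0,[0,-20,0],[0,0,0]]
    - [0,[0,-20,2],[0,0,0]]
    - [0,[0,-20,4],[0,0,0]]
    - [0,[0,-20,6],[0,0,0]]
    - [0,[0,-20,7],[0,0,0]]

```text
clock: 34.2
ee_pos: [636.6, 74.3, 66.1]
eef_rot: [0.999, -0.035, -0.0, 0.0]
wrist_force: [-0.1, -1.1, 0.2]
width: 0.004
```

Emit:
step_arm:
  steps:
    - [0,[0,0,0],[0,0,0]]
    - [0,[0,0,1],[0,0,0]]
    - [0,[0,0,2],[0,0,0]]
    - [0,[0,0,3],[0,0,0]]
    - [0,[0,0,4],[0,0,0]]
    - [0,[0,0,4],[0,0,0]]
    - [0,[0,0,4],[0,0,0]]
    - [0,[0,0,4],[0,0,0]]

```text
clock: 35.2
ee_pos: [636.9, 74.5, 62.5]
eef_rot: [0.999, -0.035, 0.0, -0.0]
wrist_force: [-0.8, 0.1, -0.4]
width: 0.006
```

Emit:
step_arm:
  steps:
    - [0,[0,0,0],[0,0,0]]
    - [0,[0,0,1],[0,0,0]]
    - [0,[0,0,2],[0,0,0]]
    - [0,[0,0,3],[0,0,0]]
    - [0,[0,0,3],[0,0,0]]
    - [0,[0,0,3],[0,0,0]]
    - [0,[0,0,3],[0,0,0]]
    - [0,[0,0,3],[0,0,0]]

```text
clock: 36.2
ee_pos: [637.0, 74.5, 60.6]
eef_rot: [0.999, -0.035, 0.0, -0.0]
wrist_force: [-2.8, -0.3, 6.3]
width: 0.002
```

```bash
python3 pan.py
```

```text
36.2 [636.97646803  74.48195809  60.55430886] [-2.83507329 -0.29132053  6.29858701]
top panel 83.09042137927793 rim 77.30643531057387
side panel 84.97320444642219 rim 77.7246610775507
```

Contact: 6.3 N, and the panel is starting to move. Press on.

Emit:
step_arm:
  steps:
    - [0,[0,0,1],[0,0,0]]
    - [0,[0,0,2],[0,0,0]]
    - [0,[0,0,3],[0,0,0]]
    - [0,[0,0,4],[0,0,0]]
    - [0,[0,0,5],[0,0,0]]
    - [0,[0,0,6],[0,0,0]]
    - [0,[0,0,6],[0,0,0]]
    - [0,[0,0,6],[0,0,0]]

```text
clock: 37.3
ee_pos: [637.0, 74.5, 55.6]
eef_rot: [0.999, -0.035, 0.0, -0.0]
wrist_force: [-5.0, -0.4, 11.1]
width: 0.004
```

```bash
python3 pan.py
```

```text
37.3 [637.01323513  74.49832252  55.5935889 ] [-4.99453126 -0.42994918 11.12967635]
top panel 78.0156217352469 rim 77.22171515941488
side panel 79.99910109405607 rim 77.5698771766605
```

Emit:
step_arm:
  steps:
    - [0,[0,0,0.5],[0,0,0]]
    - [0,[0,0,1],[0,0,0]]
    - [0,[0,0,1.5],[0,0,0]]
    - [0,[0,0,2],[0,0,0]]
    - [0,[0,0,2.5],[0,0,0]]
    - [0,[0,0,3],[0,0,0]]
    - [0,[0,0,3],[0,0,0]]
    - [0,[0,0,3],[0,0,0]]

```text
clock: 38.4
ee_pos: [637.1, 74.5, 55.5]
eef_rot: [0.999, -0.035, 0.0, 0.0]
wrist_force: [-11.4, -1.5, 25.4]
width: 0.004
```

```bash
python3 pan.py; python3 ang.py|grep top
```

```text
38.4 [637.09121968  74.50435959  55.45473834] [-11.35484506  -1.52411407  25.39738873]
top panel 77.80584860607371 rim 77.11469524613926
side panel 79.96626231196001 rim 78.07024698268208
top marks 5 4 [628.8  11.6] [623.8 -62.6] ang 86.17
top wing 64 [array([637.16, -15.13]), np.float64(41.39)]
top slot 19 [array([628.9 , -17.83]), np.float64(60.94)]Traceback (most recent call last):
  File "ang.py", line 16, in <module>
    k=(r<32)&(Z>114); vu=np.argwhere(k)[:,::-1]; q=plane(vu,120,p); print(cam,"wing",len(q),[np.round(t,2) for t in line(q)])
                                                   ~~~~~^^^^^^^^^^
  File "look.py", line 21, in plane
    n=cv2.undistortPoints(np.array(uv,float).reshape(-1,1,2),K,D).reshape(-1,2)
      ~~~~~~~~~~~~~~~~~~~^^^^^^^^^^^^^^^^^^^^^^^^^^^^^^^^^^^^^^^^
cv2.error: OpenCV(4.12.0) /io/opencv/modules/calib3d/src/undistort.dispatch.cpp:347: error: (-215:Assertion failed) CV_IS_MAT(_src) && CV_IS_MAT(_dst) && (_src->rows == 1 || _src->cols == 1) && (_dst->rows == 1 || _dst->cols == 1) && _src->cols + _src->rows - 1 == _dst->rows + _dst->cols - 1 && (CV_MAT_TYPE(_src->type) == CV_32FC2 || CV_MAT_TYPE(_src->type) == CV_64FC2) && (CV_MAT_TYPE(_dst->type) == CV_32FC2 || CV_MAT_TYPE(_dst->type) == CV_64FC2) in function 'cvUndistortPointsInternal'
```

The panel is on its hard stop: force rose from 11 to 25 N with no travel, and it is flush with the rim. The wing reading is spoiled because the gripper covers part of it, so I'll use the last picture to check.

Run:
```python
from rel import *
a,_,_=snap("top");b,_,_=snap("side")
f=lambda i,s:cv2.resize(i,s,interpolation=cv2.INTER_CUBIC)
cv2.imwrite("pics/fin.png",np.vstack([f(a[180:330,190:490],(600,300)),f(b[190:290,260:460],(600,300))])[...,::-1])
print(read_state()["wrist_force"])
```

```text
[-11.17632928  -1.31369402  26.13045017]
```

View pics/fin.png

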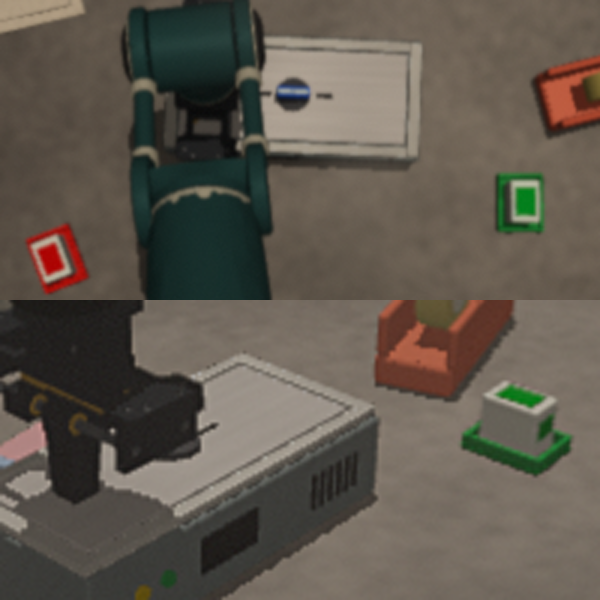

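The panel is flush with the rim, the slot at (293,94) lines up with the mark at (323,96), and both modules are in their nests. Handing in.

```bash
python3 -c "
from rig import *
print(hand_in())"
```

```text
the job is handed in; nothing more can be done
None
```

I did the job in the order asked and handed it in at about 39 s, with the arm still holding the panel pressed.

- **Modules:** the green-tag module is flat in the green nest and the red-tag module flat in the red nest. Close-up pictures taken after each release show both seated.
- **Fastener:** I turned it clockwise by about 63° and stopped at the marks. After release the marks read 86.1° and the wing 86.6–86.9°, so it is aligned to within about 1°.
- **Panel:** it is on its hard stop, flush with the rim. The force rose from 11 to 25 N with no further travel.
- **Bystanders:** I never touched the dispenser, the white carton or the strip, but I did not measure their positions again at the end.

Checks that disagreed:
- **Camera offset:** the two cameras differed by about 4 mm in y. I used the midpoint and checked each nest fit within one camera.
- **Wing angle from the side:** the side camera's angles (95° and 84°) disagreed with each other and with the top view. I relied on the top view and the tool angle.
- **Fingertip height:** the fingertips end about 20 mm short of the stated TCP, so the modules and wing were held higher up than I planned. I found the panel contact by force.
- **Last wing angle reading:** the gripper spoiled it, so I judged the final alignment by eye in the last picture.

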